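Pack the soldering blocks into their tub and close it

TASK

Pack the soldering blocks away in the round lilac tub: first the steel block flat on the floor in the middle, then the black charcoal block on the steel, then the white ceramic block on the charcoal, each centred on the one beneath it with the long sides lined up. Then close the tub with its purple lid, fully home on the rim. Charcoal and ceramic are brittle, so set them down rather than dropping them, and leave the brass block where it lies.

Things in the scene. Friction and masses are not known exactly. Their poses are not given: they have to be found in the camera images.
- tub: Open round pale lilac plastic tub, fixed to the bench, 138 mm across at the rim and 60 mm tall; wall 4 mm (inside 130 mm across at the mouth, 126 at the bottom), floor 4 mm thick, a thin purple fill line round the inside 52 mm above the bench. Origin: centre of its underside; z up. The stacked blocks reach 50 mm, just under the fill line.
- lid: Loose round purple lid, lying right side up. From below: a plug 121 mm across and 6 mm deep with a 3 mm chamfer, which drops into the tub's mouth with about 4 mm to spare all round; a plate 142 mm across, 4 mm thick, which rests on the rim; a round pale lilac upright knob in the middle, 26 mm across and 24 mm tall (its top 34 mm above the origin). Origin: centre of the plug's underside, z up; home, it is 54 mm above the tub's origin. About 90 g.
- steel_block: Loose plain grey steel bench block, 70 x 46 x 16 mm, lying flat, about 400 g. Origin: centre of its underside; x along the 70 mm length, y along the 46 mm width, z up.
- charcoal_block: Loose black charcoal soldering block, 60 x 42 x 16 mm, lying flat, about 40 g. Origin: centre of its underside; x along the 60 mm length, y along the 42 mm width, z up.
- ceramic_block: Loose white ceramic soldering block with a grid of small dimples on top, 50 x 36 x 14 mm, lying flat, about 45 g. Origin: centre of its underside; x along the 50 mm length, y along the 36 mm width, z up.
- brass_block: Loose brass doming block with three round hollows on top, 60 x 34 x 22 mm; not part of this job, stays where it lies. Origin: centre of its underside; x along the length, y along the width, z up.
Mind the look-alikes: they are no part of the job. Several things have the shape of the charcoal_block; the one meant has the colours described above.

How it is judged:
On the way, in this order (a step that is already met when the one before it is completed fails the run):
1. the steel block lies flat on the tub's floor within 12 mm of its centre, released (horizontal distance between steel_block and tub below 0.012 m and z of steel_block in the frame of tub between 0.001 and 0.007 m and angle between steel_block's own z axis and vertical below 0.06 rad and contact force between the fingers and steel_block below 0.3 N), for 0.2 s.
2. the charcoal block lies flat on the steel block, centred within 10 mm and lined up within 15 degrees, released (horizontal distance between steel_block and tub below 0.012 m and z of steel_block in the frame of tub between 0.001 and 0.007 m and angle between each of steel_block, charcoal_block's own z axis and vertical below 0.06 rad and horizontal distance between charcoal_block and steel_block below 0.01 m and z of charcoal_block in the frame of tub between 0.017 and 0.023 m and angle between the x axis of charcoal_block and the x axis of steel_block, either way round below 0.26 rad and contact force between the fingers and charcoal_block below 0.3 N), for 0.2 s.
3. the ceramic block lies flat on the charcoal block, centred within 10 mm and lined up within 15 degrees, released (horizontal distance between steel_block and tub below 0.012 m and z of steel_block in the frame of tub between 0.001 and 0.007 m and angle between each of steel_block, charcoal_block, ceramic_block's own z axis and vertical below 0.06 rad and horizontal distance between charcoal_block and steel_block below 0.01 m and z of charcoal_block in the frame of tub between 0.017 and 0.023 m and angle between the x axis of charcoal_block and the x axis of steel_block, either way round below 0.26 rad and horizontal distance between ceramic_block and charcoal_block below 0.01 m and z of ceramic_block in the frame of tub between 0.033 and 0.039 m and angle between the x axis of ceramic_block and the x axis of charcoal_block, either way round below 0.26 rad and contact force between the fingers and ceramic_block below 0.3 N), for 0.2 s.
4. the lid sits fully home on the tub (horizontal distance between lid and tub below 0.008 m and z of lid in the frame of tub between 0.051 and 0.057 m and angle between lid's own z axis and vertical below 0.04 rad), for 0.2 s.
At the end, for the whole second after the job is handed in: In the tub: steel flat on the floor within 12 mm of the centre, charcoal flat on it, ceramic flat on that, each within 10 mm of the centre and 15 degrees of the line of the one beneath; the lid level, within 8 mm of the tub's centre and 3 mm of its home height; all released and at rest (all of step 3 and all of step 4 and contact force between the fingers and steel_block below 0.3 N and contact force between the fingers and charcoal_block below 0.3 N and contact force between the fingers and lid below 0.3 N and linear speed of each of steel_block, charcoal_block, ceramic_block, lid below 0.02 m/s); the robot touches nothing.
It fails at once if the charcoal block is dropped (contact force between the fingers and charcoal_block below 0.05 N and linear speed of charcoal_block above 0.6 m/s).
It fails at once if the ceramic block is dropped (contact force between the fingers and ceramic_block below 0.05 N and linear speed of ceramic_block above 0.6 m/s).
It fails at once if the brass block is moved by more than 30 mm (distance of brass_block from where it was at the start of the episode above 0.03 m).
It also fails if it takes over 112 s, if anything falls off the work surface, if the arm or the gripper's body presses on something with over 40 N, if the wrist force passes 120 N, or if a joint passes its speed limit or range.

ROBOT

A 6-joint arm with a two-finger parallel gripper is mounted at the origin on the work surface. World frame = base frame: x ahead of the robot, y to its left, z up, the work surface at z = 0. Lengths are in m, angles in rad, forces in N, time in s.
With the tool pointing down it reaches from about 0.35 to 0.85 m from the base axis. Payload 8.1 kg.
Tool frame: the origin (TCP) lies on the mounting face of the last link; the fingertips stand 186 mm ahead of it and the grasp point (between the pads) lies 167 mm ahead of it; z points along the fingers, y is the line along which they close (so a half turn about z gives the same grasp; the last joint's range is limited). The gripper opens to 93 mm and grips with 3 to 60 N. Pads are 15 mm wide; open, the fingers measure 128 mm over their backs; the gripper's body (75 mm by 188 mm) begins 65 mm behind the grasp point.
Start: joints at [1.043, 0.13, 1.488, -0, 1.523, -0.085], TCP at [0.257, 0.542, 0.405] pointing down, gripper open.
Joint ranges: [-2.96, 2.96], [-0.89, 2.26], [0.02, 2.5], [-1.34, 4.48], [0, 2.73], [-2.66, 2.66]. Speed limits (rad/s): [2.39, 2.39, 2.79, 3.14, 3.14, 3.14].

INTERFACE

Orientations are given as a rotation vector (axis times angle).
In Python, from plant import read_state, read_camera, camera_params, close_job gives the robot as it stands. The module is installed in compiled form; this text tells all that it offers.
- The arm moves only by the tool servo_tool, never from a script. Its argument "increments" is a list of rows, each an object with "slide": the shift along the tool's x, y, z in mm, a list of three; "dr": the turn, a rotation vector about the tool's x, y, z in rad, a list of three; "jaw": the closure, from 0 (fully open) to 1 (shut). In form: [{"slide": [x, y, z], "dr": [ax, ay, az], "jaw": jaw}, ...]. A call has 1 to 20 rows; each row is the pose to reach, as a shift and turn from the pose commanded when the call began, along the tool's axes at that moment; what a row does not reach only later rows make up. A row lasts 1/10 s, in which the tool goes at most 50 mm and 8.59 degrees, less where a joint would pass 70% of its speed; a pose out of reach is approached as far as the arm can. A call with a gripper value outside its range is refused whole. The fingers move at their own pace and stop on an object; "force" is the grip in N (left out, the last holds). Time passes only in rows, so rows that repeat a pose let the fingers close. It gives the time, the measured TCP pose, the force, the opening and the grip force at its end, in the units of the state.
- read_state(): the state, without advancing time (a new reading comes with each control period).
- read_camera(name): name is "side" or "top"; returns (picture, depth): 400x640x3 uint8, red, green, blue; 400x640 float32, m along the optical axis (not along the pixel's ray), 0 where there is no reading.
- camera_params(name): a dict with "fx", "fy", "cx", "cy" (pixels), "rvec" (rotation vector, rad) and "tvec" (3), from world to camera coordinates, as OpenCV has them. Camera axes: x right, y down, z forward; pixel columns grow to the right and rows downward; lengths in m; the calibration is good to about 2 mm. A picture is of the moment at which its call begins. camera_params takes no time and is no camera call.
- close_job(): hands the job in; it is judged then, once.
The state is a dict: "t": time; "q": joint angles; "dq": joint speeds; "joint_torque": joint torques, N m; "tool_pos": TCP position; "orientation": TCP orientation; "force": force on the tool from outside, world axes, zero at the start; "wrist_torque": the same for the moment, N m; "opening": finger opening in m; "gripper_force": force on a finger pad.
Only numpy, scipy, OpenCV 4.12 (cv2) and the standard library are available. Lean on these libraries where they do the work, as an engineer would, in place of code of your own. Each camera call takes 0.05 s, during which the arm holds its last target. There are 200 camera calls.

## Working session

There is one attempt and no reset: what is moved stays moved. The work goes in short steps, Python scripts to look and compute and a tool call to move; the robot and the scene stay as the last step left them, time stands still between calls to the robot, and variables do not carry over. Pictures are saved under pics/ and viewed, at most 14 in all, crops included, and the job is handed in when it is done.

Besides the shell and the picture viewer there is one more tool, called by a JSON object that holds its "fn" and its "kwargs", one argument or row to a line. servo_tool: Moves the arm, as the interface text tells. Its arguments: {"type":"object","properties":{"increments":{"type":"array"},"force":{"type":"number"}},"required":["increments"]}

```bash
mkdir -p pics
cat > h.py <<'E'
import numpy as np, cv2
from plant import *
def cam(n):
    p=camera_params(n); R=cv2.Rodrigues(np.array(p['rvec'],float))[0]; return p,R,np.array(p['tvec'],float)
def snap(n,tag):
    im,d=read_camera(n); cv2.imwrite(f'pics/{tag}.png',im[:,:,::-1]); np.save(f'pics/{tag}.npy',d); return im,d
def cloud(n,d):
    p,R,t=cam(n); v,u=np.mgrid[:d.shape[0],:d.shape[1]]
    P=np.stack([(u-p['cx'])*d/p['fx'],(v-p['cy'])*d/p['fy'],d],-1); return (P-t)@R
def ray(n,u,v,z):
    p,R,t=cam(n); c=-R.T@t; r=R.T@np.array([(u-p['cx'])/p['fx'],(v-p['cy'])/p['fy'],1]); return c+r*(z-c[2])/r[2]
E
python3 - <<'E'
from h import *
for n in('top','side'):
    snap(n,n+'0'); p,R,t=cam(n); print(n,p['fx'],-R.T@t,R.tolist())
s=read_state(); print(s['t'],s['tool_pos'],s['orientation'],s['opening'])
E
```

```text
top 415.45750350551 [3.45318331e-01 7.57767676e-04 1.08745007e+00] [[0.09347479337887532, -0.9955975080243942, 0.006932893940711754], [-0.9730246673140732, -0.09282618752046223, -0.21120202581593087], [0.2109157647050445, 0.012996188904159212, -0.9774178427227803]]
side 362.4720108245112 [ 0.23477807 -0.56278206  0.72178999] [[0.8819851227493866, -0.4712386937074099, 0.006028001466732741], [-0.33434762755665015, -0.6346875027623848, -0.6966946517553348], [0.3321353748036915, 0.6124588699579602, -0.7173424742853513]]
0.1 [0.25695407 0.5419657  0.40380415] [-6.89794549e-01 -3.06440412e+00  2.48631825e-03] 0.09317788132210181
```

View pics/top0.png

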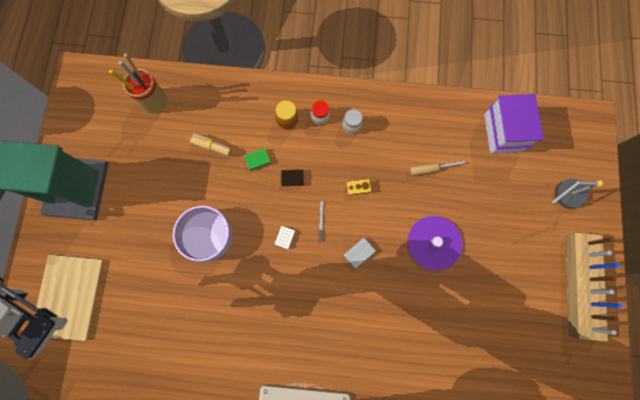

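View pics/side0.png

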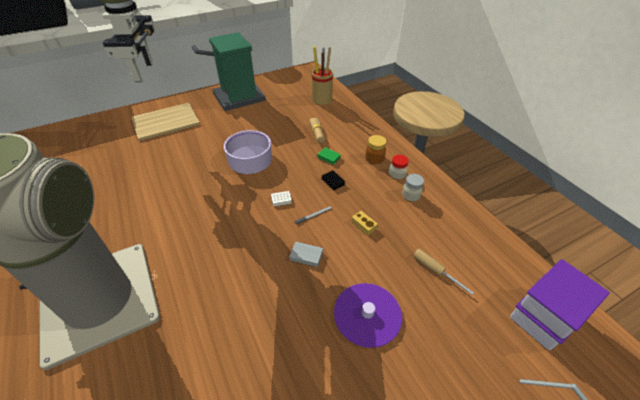

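The top view shows the tub at (202,233), lid (435,243), steel (360,252), ceramic (285,237), charcoal (292,178), and brass (358,186). The green block is a look-alike. I'll measure with depth, using both cameras.

```bash
cat >> h.py <<'E'
def block(n,d,c,h,r=.05,tol=.005):
    P=cloud(n,d); m=(abs(P[...,2]-h)<tol)&(np.hypot(P[...,0]-c[0],P[...,1]-c[1])<r)&(d>0)
    q=P[m][:,:2].astype(np.float32)
    if len(q)<6: return None
    k=cv2.minAreaRect(q*1000); (w,l),a=k[1],k[2]
    if w<l: a+=90; w,l=l,w
    return len(q),np.round(q.mean(0)*1000,1),np.round(k[0],1),round(w,1),round(l,1),round((a+90)%180-90,1),round(float(np.median(P[m][:,2]))*1000,1)
E
cat > m.py <<'E'
from h import *
B=dict(steel=((360,252),.016),char=((292,178),.016),cer=((285,237),.014),brass=((358,186),.022),green=((257,159),.016),tub=((202,233),.06),lid=((435,243),.010),knob=((437,241),.034))
for k,(uv,h) in B.items():
    c=ray('top',*uv,h)
    for n in('top','side'):
        d=np.load(f'pics/{n}0.npy')
        print(k,n,np.round(c[:2],3),block(n,d,c,h,r=.085 if k in('tub','lid') else .02 if k=='knob' else .05))
P=cloud('top',np.load('pics/top0.npy')); print(P[300,250],P[150,400],P[230:240,280:290,2].round(4)[::3,::3])
E
python3 m.py
python3 - <<'E'
import cv2
im=cv2.imread('pics/top0.png'); cv2.imwrite('pics/crop0.png',cv2.resize(im[150:275,230:400],None,fx=4.7,fy=4.7,interpolation=cv2.INTER_CUBIC))
E
```

```text
steel top [ 0.45  -0.108] (473, array([ 448.8, -105.6], dtype=float32), array([ 448.7, -105.5]), 69.8, 45.7, -44.0, 15.1)
steel side [ 0.45  -0.108] (495, array([ 448.5, -108. ], dtype=float32), array([ 448.6, -106.9]), 70.0, 47.5, -44.1, 14.9)
char top [0.629 0.087] (332, array([632.4,  87.8], dtype=float32), array([633.2,  88.4]), 56.5, 43.2, -83.9, 14.8)
char side [0.629 0.087] (228, array([632.2,  85.9], dtype=float32), array([632.4,  88.2]), 63.5, 43.6, -84.4, 15.1)
cer top [0.47  0.088] (260, array([470.7,  90.7], dtype=float32), array([470.9,  90.7]), 49.8, 35.8, -15.1, 12.9)
cer side [0.47  0.088] (192, array([470.7,  88.6], dtype=float32), array([471.2,  89.7]), 50.3, 39.6, -11.2, 12.7)
brass top [ 0.622 -0.09 ] (283, array([622.1, -90.8], dtype=float32), array([622.6, -91. ]), 60.6, 34.5, -77.2, 21.4)
brass side [ 0.622 -0.09 ] (260, array([621.8, -93.6], dtype=float32), array([622. , -91.3]), 62.3, 35.0, -77.8, 21.2)
green top [0.673 0.186] (335, array([674.7, 188.4], dtype=float32), array([675. , 188.6]), 59.7, 43.0, -62.5, 15.1)
green side [0.673 0.186] (188, array([675.
[... 286 characters left out ...]
, 135.5, 73.5, 58.0)
lid top [ 0.492 -0.302] (2149, array([ 493.7, -299.6], dtype=float32), array([ 494.3, -300.3]), 139.6, 138.5, 0.8, 9.2)
lid side [ 0.492 -0.302] (3245, array([ 492.7, -304.5], dtype=float32), array([ 494.8, -300.4]), 141.2, 140.6, -85.4, 9.3)
knob top [ 0.494 -0.3  ] (78, array([ 494.3, -299.3], dtype=float32), array([ 493.3, -299.1]), 23.4, 22.6, 0.3, 33.2)
knob side [ 0.494 -0.3  ] (119, array([ 494.6, -301.4], dtype=float32), array([ 494.9, -301.1]), 24.3, 22.5, 55.9, 33.1)
[0.30396032 0.15992161 0.00055058] [ 0.74134471 -0.19981649 -0.00118983] [[0.0139 0.0134 0.0152 0.0107]
 [0.0151 0.0133 0.013  0.016 ]
 [0.0116 0.0111 0.0132 0.0129]
 [0.0161 0.0126 0.0131 0.0152]]
```

View pics/crop0.png

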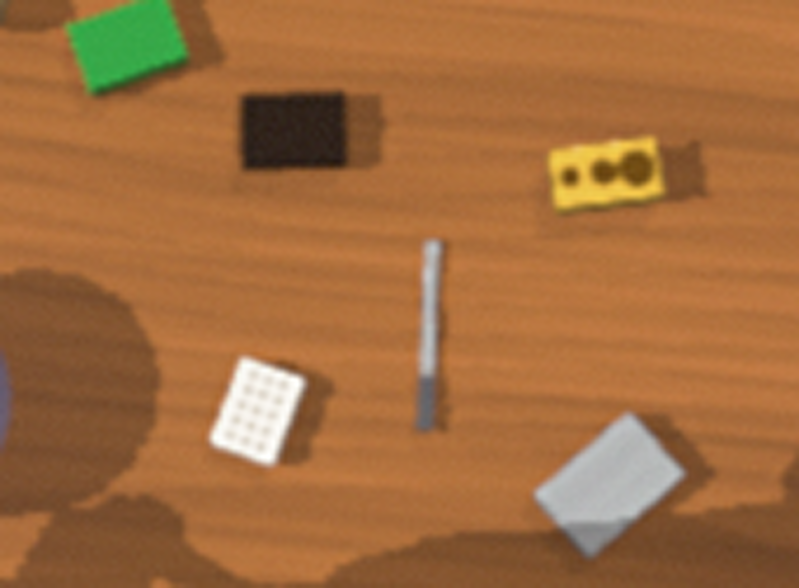

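```bash
cat >> h.py <<'E'
from scipy.spatial.transform import Rotation as Ro
def plan(*T):   # targets: x,y mm, tip z mm, phi deg of tool y
    s=read_state(); R=Ro.from_rotvec(s['orientation'])
    print('t',round(s['t'],2),'tcp',np.round(np.array(s['tool_pos'])*1000,1),'open',round(s['opening'],4),'F',np.round(s['force'],1),'gf',round(float(np.max(s['gripper_force'])),1))
    for x,y,z,f in T:
        a=np.radians(f); Y=[np.cos(a),np.sin(a),0]; X=[-np.sin(a),np.cos(a),0]
        Rt=Ro.from_matrix(np.array([X,Y,[0,0,-1]]).T)
        dp=np.array([x,y,z+186])-np.array(s['tool_pos'])*1000
        print((x,y,z,f),'slide',R.inv().apply(dp).round(1),'dr',(R.inv()*Rt).as_rotvec().round(3))
E
python3 -c "
from h import *
plan((448.7,-106.2,60,46),(448.7,-106.2,3,46))"
```

```text
t 0.1 tcp [257.  542.  403.8] open 0.0932 F [-0.1 -0.2  0. ] gf 0.0
(448.7, -106.2, 60, 46) slide [-451.  -503.2  158.6] dr [-0.002  0.     0.325]
(448.7, -106.2, 3, 46) slide [-451.  -503.1  215.6] dr [-0.002  0.     0.325]
```

{"fn": "servo_tool", "kwargs": {
  "increments": [
    {"slide": [-451, -503, 158.5], "dr": [-0.002, 0, 0.325], "jaw": 0},
    {"slide": [-451, -503, 158.5], "dr": [-0.002, 0, 0.325], "jaw": 0},
    {"slide": [-451, -503, 158.5], "dr": [-0.002, 0, 0.325], "jaw": 0},
    {"slide": [-451, -503, 158.5], "dr": [-0.002, 0, 0.325], "jaw": 0},
    {"slide": [-451, -503, 158.5], "dr": [-0.002, 0, 0.325], "jaw": 0},
    {"slide": [-451, -503, 158.5], "dr": [-0.002, 0, 0.325], "jaw": 0},
    {"slide": [-451, -503, 158.5], "dr": [-0.002, 0, 0.325], "jaw": 0},
    {"slide": [-451, -503, 158.5], "dr": [-0.002, 0, 0.325], "jaw": 0},
    {"slide": [-451, -503, 158.5], "dr": [-0.002, 0, 0.325], "jaw": 0},
    {"slide": [-451, -503, 158.5], "dr": [-0.002, 0, 0.325], "jaw": 0},
    {"slide": [-451, -503, 158.5], "dr": [-0.002, 0, 0.325], "jaw": 0},
    {"slide": [-451, -503, 158.5], "dr": [-0.002, 0, 0.325], "jaw": 0},
    {"slide": [-451, -503, 158.5], "dr": [-0.002, 0, 0.325], "jaw": 0},
    {"slide": [-451, -503, 158.5], "dr": [-0.002, 0, 0.325], "jaw": 0},
    {"slide": [-451, -503, 158.5], "dr": [-0.002, 0, 0.325], "jaw": 0},
    {"slide": [-451, -503, 158.5], "dr": [-0.002, 0, 0.325], "jaw": 0},
    {"slide": [-451, -503, 158.5], "dr": [-0.002, 0, 0.325], "jaw": 0},
    {"slide": [-451, -503, 158.5], "dr": [-0.002, 0, 0.325], "jaw": 0}
  ],
  "force": 35
}}

```text
t: 1.9
tool_pos: [0.449, -0.1045, 0.2465]
orientation: [1.174, 2.913, 0.003]
force: [0.3, -0.2, 0.2]
opening: 0.0929
gripper_force: 0.0
```

```bash
python3 -c "
from h import *
plan((448.7,-106.2,60,46),(448.7,-106.2,3,46))"
```

```text
t 1.9 tcp [ 449.  -104.5  246.5] open 0.0929 F [ 0.3 -0.2  0.2] gf 0.0
(448.7, -106.2, 60, 46) slide [-1.  -1.4  0.5] dr [ 0.002 -0.     0.002]
(448.7, -106.2, 3, 46) slide [-1.  -1.6 57.5] dr [ 0.002 -0.     0.002]
```

{"fn": "servo_tool", "kwargs": {
  "increments": [
    {"slide": [-0.5, -1, 25], "dr": [0.002, 0, 0.002], "jaw": 0},
    {"slide": [-0.5, -1, 45], "dr": [0.002, 0, 0.002], "jaw": 0},
    {"slide": [-0.5, -1, 57], "dr": [0.002, 0, 0.002], "jaw": 0},
    {"slide": [-0.5, -1, 57], "dr": [0.002, 0, 0.002], "jaw": 0},
    {"slide": [-0.5, -1, 57], "dr": [0.002, 0, 0.002], "jaw": 0},
    {"slide": [-0.5, -1, 57], "dr": [0.002, 0, 0.002], "jaw": 1},
    {"slide": [-0.5, -1, 57], "dr": [0.002, 0, 0.002], "jaw": 1},
    {"slide": [-0.5, -1, 57], "dr": [0.002, 0, 0.002], "jaw": 1},
    {"slide": [-0.5, -1, 57], "dr": [0.002, 0, 0.002], "jaw": 1},
    {"slide": [-0.5, -1, 57], "dr": [0.002, 0, 0.002], "jaw": 1},
    {"slide": [-0.5, -1, 57], "dr": [0.002, 0, 0.002], "jaw": 1},
    {"slide": [-0.5, -1, 57], "dr": [0.002, 0, 0.002], "jaw": 1},
    {"slide": [-0.5, -1, 57], "dr": [0.002, 0, 0.002], "jaw": 1},
    {"slide": [-0.5, -1, 57], "dr": [0.002, 0, 0.002], "jaw": 1}
  ],
  "force": 35
}}

```text
t: 3.3
tool_pos: [0.4488, -0.1066, 0.1892]
orientation: [-1.179, -2.911, -0.0]
force: [-0.3, -0.2, 0.6]
opening: 0.0456
gripper_force: 35.0
```

```bash
python3 -c "
from h import *
plan((448.7,-106.2,100,46),(457,295,100,46))"
```

```text
t 3.3 tcp [ 448.8 -106.6  189.2] open 0.0456 F [-0.3 -0.2  0.6] gf 35.0
(448.7, -106.2, 100, 46) slide [  0.3   0.2 -96.8] dr [-0.    -0.    -0.002]
(457, 295, 100, 46) slide [273.6 294.1 -96.7] dr [-0.    -0.    -0.002]
```

{"fn": "servo_tool", "kwargs": {
  "increments": [
    {"slide": [0, 0, -30], "dr": [0, 0, 0], "jaw": 1},
    {"slide": [0, 0, -70], "dr": [0, 0, 0], "jaw": 1},
    {"slide": [10, 10, -97], "dr": [0, 0, 0], "jaw": 1},
    {"slide": [273.5, 294, -97], "dr": [0, 0, -0.002], "jaw": 1},
    {"slide": [273.5, 294, -97], "dr": [0, 0, -0.002], "jaw": 1},
    {"slide": [273.5, 294, -97], "dr": [0, 0, -0.002], "jaw": 1},
    {"slide": [273.5, 294, -97], "dr": [0, 0, -0.002], "jaw": 1},
    {"slide": [273.5, 294, -97], "dr": [0, 0, -0.002], "jaw": 1},
    {"slide": [273.5, 294, -97], "dr": [0, 0, -0.002], "jaw": 1},
    {"slide": [273.5, 294, -97], "dr": [0, 0, -0.002], "jaw": 1},
    {"slide": [273.5, 294, -97], "dr": [0, 0, -0.002], "jaw": 1},
    {"slide": [273.5, 294, -97], "dr": [0, 0, -0.002], "jaw": 1},
    {"slide": [273.5, 294, -97], "dr": [0, 0, -0.002], "jaw": 1},
    {"slide": [273.5, 294, -97], "dr": [0, 0, -0.002], "jaw": 1},
    {"slide": [273.5, 294, -97], "dr": [0, 0, -0.002], "jaw": 1}
  ]
}}

```text
t: 4.8
tool_pos: [0.4571, 0.2937, 0.2859]
orientation: [-1.179, -2.911, 0.001]
force: [-0.3, 0.2, -5.0]
opening: 0.0458
gripper_force: 35.0
```

```bash
python3 -c "
from h import *
plan((457,295,8,46))"
```

```text
t 4.8 tcp [457.1 293.7 285.9] open 0.0458 F [-0.3  0.2 -5. ] gf 35.0
(457, 295, 8, 46) slide [ 0.9  1.  91.9] dr [-0.001 -0.    -0.001]
```

{"fn": "servo_tool", "kwargs": {
  "increments": [
    {"slide": [0.3, 0.5, 30], "dr": [0, 0, 0], "jaw": 1},
    {"slide": [0.3, 0.5, 60], "dr": [0, 0, 0], "jaw": 1},
    {"slide": [0.3, 0.5, 80], "dr": [0, 0, 0], "jaw": 1},
    {"slide": [0.3, 0.5, 87], "dr": [0, 0, 0], "jaw": 1},
    {"slide": [0.3, 0.5, 90], "dr": [0, 0, 0], "jaw": 1},
    {"slide": [0.3, 0.5, 92], "dr": [0, 0, 0], "jaw": 1},
    {"slide": [0.3, 0.5, 92.5], "dr": [0, 0, 0], "jaw": 1},
    {"slide": [0.3, 0.5, 92.5], "dr": [0, 0, 0], "jaw": 1}
  ]
}}

```text
t: 5.6
tool_pos: [0.4577, 0.2957, 0.1949]
orientation: [1.176, 2.912, 0.002]
force: [-0.3, -0.2, -5.2]
opening: 0.0459
gripper_force: 35.0
```

```bash
python3 -c "
from h import *
plan((457,295,8,46),(457,295,100,46),(632.8,88.3,100,6))"
```

```text
t 5.6 tcp [457.7 295.7 194.9] open 0.0459 F [-0.3 -0.2 -5.2] gf 35.0
(457, 295, 8, 46) slide [ 0.  -1.   0.9] dr [0.002 0.    0.   ]
(457, 295, 100, 46) slide [ -0.   -0.8 -91.1] dr [0.002 0.    0.   ]
(632.8, 88.3, 100, 6) slide [-270.1  -27.4  -91. ] dr [ 0.002 -0.     0.698]
```

Nearly down (about 1–2 mm to go). I'll lower 1.5 mm, release, rise and look.

{"fn": "servo_tool", "kwargs": {
  "increments": [
    {"slide": [0, -0.5, 1], "dr": [0, 0, 0], "jaw": 1},
    {"slide": [0, -0.5, 1.5], "dr": [0, 0, 0], "jaw": 1},
    {"slide": [0, -0.5, 1.5], "dr": [0, 0, 0], "jaw": 1},
    {"slide": [0, -0.5, 1.5], "dr": [0, 0, 0], "jaw": 0.28},
    {"slide": [0, -0.5, 1.5], "dr": [0, 0, 0], "jaw": 0.28},
    {"slide": [0, -0.5, 1.5], "dr": [0, 0, 0], "jaw": 0.28},
    {"slide": [0, -0.5, 1.5], "dr": [0, 0, 0], "jaw": 0.28},
    {"slide": [0, -0.5, 1.5], "dr": [0, 0, 0], "jaw": 0.28},
    {"slide": [0, -0.5, 1.5], "dr": [0, 0, 0], "jaw": 0.28},
    {"slide": [0, -0.5, -30], "dr": [0, 0, 0], "jaw": 0.28},
    {"slide": [0, -0.5, -70], "dr": [0, 0, 0], "jaw": 0.28},
    {"slide": [0, 0, -91], "dr": [0, 0, 0], "jaw": 0.28},
    {"slide": [-270, -27.5, -91], "dr": [0, 0, 0.698], "jaw": 0},
    {"slide": [-270, -27.5, -91], "dr": [0, 0, 0.698], "jaw": 0},
    {"slide": [-270, -27.5, -91], "dr": [0, 0, 0.698], "jaw": 0},
    {"slide": [-270, -27.5, -91], "dr": [0, 0, 0.698], "jaw": 0},
    {"slide": [-270, -27.5, -91], "dr": [0, 0, 0.698], "jaw": 0},
    {"slide": [-270, -27.5, -91], "dr": [0, 0, 0.698], "jaw": 0},
    {"slide": [-270, -27.5, -91], "dr": [0, 0, 0.698], "jaw": 0},
    {"slide": [-270, -27.5, -91], "dr": [0, 0, 0.698], "jaw": 0}
  ]
}}

```text
t: 7.6
tool_pos: [0.6322, 0.0879, 0.2843]
orientation: [-2.102, -2.333, 0.001]
force: [-0.8, -0.6, -0.0]
opening: 0.0925
gripper_force: 0.0
```

Run:
```python
from h import *
plan((632.8,88.3,40,6),(632.8,88.3,3,6))
im,d=snap('top','t1')
print(block('top',d,(.457,.295),.02,r=.05)); print(block('top',d,(.457,.295),.06,r=.085))
cv2.imwrite('pics/t1c.png',cv2.resize(im[180:290,150:310,::-1],None,fx=4,fy=4,interpolation=2))
```

```text
t 7.6 tcp [632.2  87.9 284.3] open 0.0925 F [-0.8 -0.6 -0. ] gf 0.0
(632.8, 88.3, 40, 6) slide [ 0.3  0.7 58.3] dr [-0.001 -0.001 -0.001]
(632.8, 88.3, 3, 6) slide [ 0.3  0.7 95.3] dr [-0.001 -0.001 -0.001]
(410, array([454.9, 299.5], dtype=float32), array([456.8, 295.7]), 69.6, 46.3, -43.5, 18.9)
(188, array([455.5, 327.3], dtype=float32), array([454. , 317.4]), 135.6, 92.8, 6.2, 58.5)
```

View pics/t1c.png

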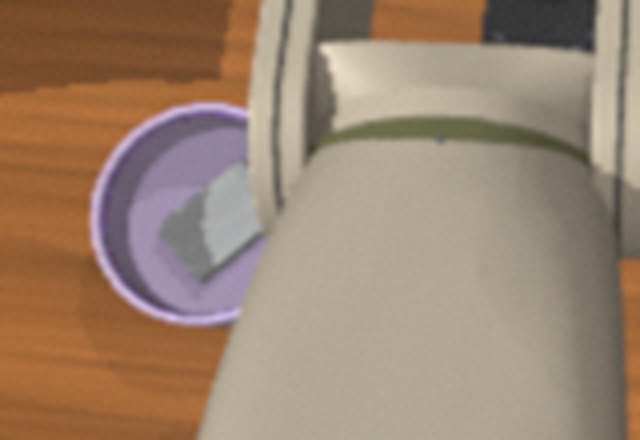

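The crop, partly hidden by the arm, shows the steel flat in the tub. Its depth fit gives (457, 295.7) at -43.5°, so it's centred. Charcoal is next.

{"fn": "servo_tool", "kwargs": {
  "increments": [
    {"slide": [0.3, 0.3, 40], "dr": [0, 0, 0], "jaw": 0},
    {"slide": [0.3, 0.3, 75], "dr": [0, 0, 0], "jaw": 0},
    {"slide": [0.3, 0.3, 90], "dr": [0, 0, 0], "jaw": 0},
    {"slide": [0.3, 0.3, 95], "dr": [0, 0, 0], "jaw": 0},
    {"slide": [0.3, 0.3, 95], "dr": [0, 0, 0], "jaw": 0},
    {"slide": [0.3, 0.3, 95], "dr": [0, 0, 0], "jaw": 0.3},
    {"slide": [0.3, 0.3, 95], "dr": [0, 0, 0], "jaw": 1},
    {"slide": [0.3, 0.3, 95], "dr": [0, 0, 0], "jaw": 1},
    {"slide": [0.3, 0.3, 95], "dr": [0, 0, 0], "jaw": 1},
    {"slide": [0.3, 0.3, 95], "dr": [0, 0, 0], "jaw": 1},
    {"slide": [0.3, 0.3, 95], "dr": [0, 0, 0], "jaw": 1},
    {"slide": [0.3, 0.3, 95], "dr": [0, 0, 0], "jaw": 1},
    {"slide": [0.3, 0.3, 95], "dr": [0, 0, 0], "jaw": 1}
  ],
  "force": 15
}}

```text
t: 8.95
tool_pos: [0.6325, 0.0884, 0.1897]
orientation: [-2.102, -2.335, 0.0]
force: [-0.9, -0.4, 0.6]
opening: 0.0416
gripper_force: 15.0
```

```bash
python3 -c "
from h import *
plan((632.8,88.3,100,6),(457,295.4,100,46))"
```

```text
t 8.95 tcp [632.5  88.4 189.7] open 0.0416 F [-0.9 -0.4  0.6] gf 15.0
(632.8, 88.3, 100, 6) slide [ -0.1   0.2 -96.3] dr [-0. -0.  0.]
(457, 295.4, 100, 46) slide [ 224.2 -152.9  -96.2] dr [-0.    -0.    -0.698]
```

{"fn": "servo_tool", "kwargs": {
  "increments": [
    {"slide": [0, 0, -25], "dr": [0, 0, 0], "jaw": 1},
    {"slide": [0, 0, -65], "dr": [0, 0, 0], "jaw": 1},
    {"slide": [5, -4, -96], "dr": [0, 0, -0.05], "jaw": 1},
    {"slide": [224, -153, -96], "dr": [0, 0, -0.698], "jaw": 1},
    {"slide": [224, -153, -96], "dr": [0, 0, -0.698], "jaw": 1},
    {"slide": [224, -153, -96], "dr": [0, 0, -0.698], "jaw": 1},
    {"slide": [224, -153, -96], "dr": [0, 0, -0.698], "jaw": 1},
    {"slide": [224, -153, -96], "dr": [0, 0, -0.698], "jaw": 1},
    {"slide": [224, -153, -96], "dr": [0, 0, -0.698], "jaw": 1},
    {"slide": [224, -153, -96], "dr": [0, 0, -0.698], "jaw": 1},
    {"slide": [224, -153, -96], "dr": [0, 0, -0.698], "jaw": 1},
    {"slide": [224, -153, -96], "dr": [0, 0, -0.698], "jaw": 1},
    {"slide": [224, -153, -96], "dr": [0, 0, -0.698], "jaw": 1},
    {"slide": [224, -153, -96], "dr": [0, 0, -0.698], "jaw": 1}
  ]
}}

```text
t: 10.35
tool_pos: [0.4577, 0.2943, 0.2857]
orientation: [-1.179, -2.912, 0.0]
force: [-0.0, -0.4, 0.4]
opening: 0.0418
gripper_force: 15.0
```

```bash
python3 -c "
from h import *
plan((457,295.4,24.5,46))"
```

```text
t 10.35 tcp [457.7 294.3 285.7] open 0.0418 F [-0.  -0.4  0.4] gf 15.0
(457, 295.4, 24.5, 46) slide [ 1.2  0.3 75.2] dr [-0.    -0.    -0.002]
```

{"fn": "servo_tool", "kwargs": {
  "increments": [
    {"slide": [0.7, 0.2, 30], "dr": [0, 0, 0], "jaw": 1},
    {"slide": [0.7, 0.2, 55], "dr": [0, 0, 0], "jaw": 1},
    {"slide": [0.7, 0.2, 68], "dr": [0, 0, 0], "jaw": 1},
    {"slide": [0.7, 0.2, 72], "dr": [0, 0, 0], "jaw": 1},
    {"slide": [0.7, 0.2, 74], "dr": [0, 0, 0], "jaw": 1},
    {"slide": [0.7, 0.2, 75], "dr": [0, 0, 0], "jaw": 1},
    {"slide": [0.7, 0.2, 76], "dr": [0, 0, 0], "jaw": 1},
    {"slide": [0.7, 0.2, 76.3], "dr": [0, 0, 0], "jaw": 1},
    {"slide": [0.7, 0.2, 76.3], "dr": [0, 0, 0], "jaw": 1}
  ]
}}

```text
t: 11.25
tool_pos: [0.4568, 0.296, 0.2101]
orientation: [1.176, 2.913, 0.001]
force: [0.3, -0.1, -0.7]
opening: 0.0419
gripper_force: 15.0
```

```bash
python3 -c "
from h import *
plan((457,295.4,23.7,46),(457,295.4,110,46),(471,90.2,110,76))"
```

```text
t 11.25 tcp [456.8 296.  210.1] open 0.0419 F [ 0.3 -0.1 -0.7] gf 15.0
(457, 295.4, 23.7, 46) slide [-0.6 -0.3  0.4] dr [ 0.001 -0.     0.   ]
(457, 295.4, 110, 46) slide [ -0.6  -0.2 -85.9] dr [ 0.001 -0.     0.   ]
(471, 90.2, 110, 76) slide [-153.2 -138.1  -86. ] dr [ 0.001  0.    -0.523]
```

{"fn": "servo_tool", "kwargs": {
  "increments": [
    {"slide": [0, 0, 0.6], "dr": [0, 0, 0], "jaw": 1},
    {"slide": [0, 0, 0.6], "dr": [0, 0, 0], "jaw": 1},
    {"slide": [0, 0, 0.6], "dr": [0, 0, 0], "jaw": 0.3},
    {"slide": [0, 0, 0.6], "dr": [0, 0, 0], "jaw": 0.3},
    {"slide": [0, 0, 0.6], "dr": [0, 0, 0], "jaw": 0.3},
    {"slide": [0, 0, 0.6], "dr": [0, 0, 0], "jaw": 0.3},
    {"slide": [0, 0, 0.6], "dr": [0, 0, 0], "jaw": 0.3},
    {"slide": [0, 0, 0.6], "dr": [0, 0, 0], "jaw": 0.3},
    {"slide": [0, 0, -30], "dr": [0, 0, 0], "jaw": 0.3},
    {"slide": [0, 0, -65], "dr": [0, 0, 0], "jaw": 0.3},
    {"slide": [-5, -5, -86], "dr": [0, 0, 0], "jaw": 0.3},
    {"slide": [-153, -138, -86], "dr": [0, 0, -0.523], "jaw": 0},
    {"slide": [-153, -138, -86], "dr": [0, 0, -0.523], "jaw": 0},
    {"slide": [-153, -138, -86], "dr": [0, 0, -0.523], "jaw": 0},
    {"slide": [-153, -138, -86], "dr": [0, 0, -0.523], "jaw": 0},
    {"slide": [-153, -138, -86], "dr": [0, 0, -0.523], "jaw": 0},
    {"slide": [-153, -138, -86], "dr": [0, 0, -0.523], "jaw": 0},
    {"slide": [-153, -138, -86], "dr": [0, 0, -0.523], "jaw": 0},
    {"slide": [-153, -138, -86], "dr": [0, 0, -0.523], "jaw": 0},
    {"slide": [-153, -138, -86], "dr": [0, 0, -0.523], "jaw": 0}
  ]
}}

```text
t: 13.25
tool_pos: [0.4707, 0.0916, 0.2954]
orientation: [-0.381, -3.118, -0.001]
force: [-0.2, 0.9, 1.2]
opening: 0.0932
gripper_force: 0.0
```

Run:
```python
from h import *
plan((471,90.2,40,76),(471,90.2,3,76))
for n in('top','side'):
    im,d=snap(n,n+'2')
    print(block(n,d,(.457,.295),.036,r=.045)); print(block(n,d,(.471,.09),.014))
im=cv2.imread('pics/top2.png');cv2.imwrite('pics/t2c.png',cv2.resize(im[170:290,140:310],None,fx=4,fy=4,interpolation=2))
```

```text
t 13.25 tcp [470.7  91.6 295.4] open 0.0932 F [-0.2  0.9  1.2] gf 0.0
(471, 90.2, 40, 76) slide [-0.6 -1.3 69.4] dr [ 0.    -0.001  0.001]
(471, 90.2, 3, 76) slide [ -0.7  -1.3 106.4] dr [ 0.    -0.001  0.001]
(209, array([451.9, 307.1], dtype=float32), array([454.2, 299. ]), 50.9, 41.9, -43.3, 34.8)
(45, array([450.6,  95.7], dtype=float32), array([450.6,  96.3]), 35.5, 8.3, 77.8, 13.4)
(197, array([456.9, 293.3], dtype=float32), array([458.1, 295.1]), 62.3, 46.6, -40.8, 34.6)
(189, array([470.8,  88.8], dtype=float32), array([471.1,  89. ]), 49.9, 38.2, -15.5, 12.9)
```

View pics/t2c.png

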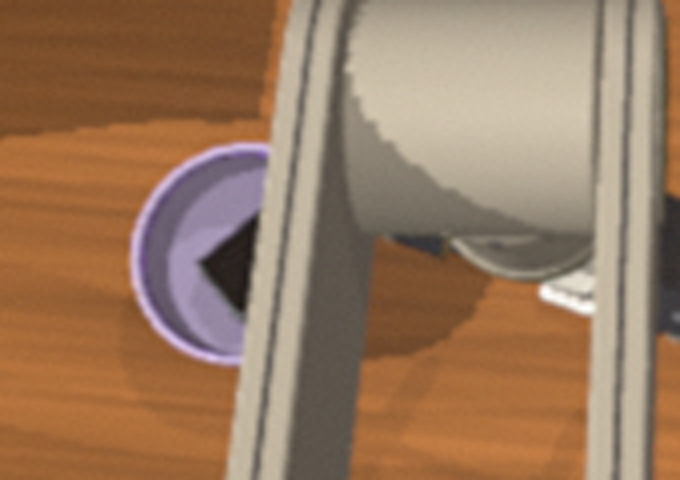

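The side view puts the charcoal on the steel at about (458, 295), top height 36 mm. The top view agrees where the arm doesn't hide it. Ceramic is next.

{"fn": "servo_tool", "kwargs": {
  "increments": [
    {"slide": [-0.3, -0.7, 45], "dr": [0, 0, 0.015], "jaw": 0},
    {"slide": [-0.3, -0.7, 80], "dr": [0, 0, 0.015], "jaw": 0},
    {"slide": [-0.3, -0.7, 100], "dr": [0, 0, 0.015], "jaw": 0},
    {"slide": [-0.3, -0.7, 106], "dr": [0, 0, 0.015], "jaw": 0},
    {"slide": [-0.3, -0.7, 106], "dr": [0, 0, 0.015], "jaw": 0},
    {"slide": [-0.3, -0.7, 106], "dr": [0, 0, 0.015], "jaw": 0.4},
    {"slide": [-0.3, -0.7, 106], "dr": [0, 0, 0.015], "jaw": 1},
    {"slide": [-0.3, -0.7, 106], "dr": [0, 0, 0.015], "jaw": 1},
    {"slide": [-0.3, -0.7, 106], "dr": [0, 0, 0.015], "jaw": 1},
    {"slide": [-0.3, -0.7, 106], "dr": [0, 0, 0.015], "jaw": 1},
    {"slide": [-0.3, -0.7, 106], "dr": [0, 0, 0.015], "jaw": 1},
    {"slide": [-0.3, -0.7, 106], "dr": [0, 0, 0.015], "jaw": 1},
    {"slide": [-0.3, -0.7, 106], "dr": [0, 0, 0.015], "jaw": 1},
    {"slide": [-0.3, -0.7, 106], "dr": [0, 0, 0.015], "jaw": 1}
  ],
  "force": 15
}}

```text
t: 14.75
tool_pos: [0.4709, 0.0895, 0.1894]
orientation: [-0.407, -3.115, -0.0]
force: [-0.2, -0.2, 0.6]
opening: 0.036
gripper_force: 15.0
```

```bash
python3 -c "
from h import *
plan((471,90,110,75),(457,295.4,110,46))"
```

```text
t 14.75 tcp [470.9  89.5 189.4] open 0.036 F [-0.2 -0.2  0.6] gf 15.0
(471, 90, 110, 75) slide [   0.     0.5 -106.6] dr [ 0.    -0.     0.002]
(457, 295.4, 110, 46) slide [  66.3  195.4 -106.5] dr [-0.    -0.     0.508]
```

{"fn": "servo_tool", "kwargs": {
  "increments": [
    {"slide": [0, 0, -25], "dr": [0, 0, 0], "jaw": 1},
    {"slide": [0, 0, -70], "dr": [0, 0, 0], "jaw": 1},
    {"slide": [0, 5, -106.5], "dr": [0, 0, 0.05], "jaw": 1},
    {"slide": [66.5, 195.5, -106.5], "dr": [0, 0, 0.508], "jaw": 1},
    {"slide": [66.5, 195.5, -106.5], "dr": [0, 0, 0.508], "jaw": 1},
    {"slide": [66.5, 195.5, -106.5], "dr": [0, 0, 0.508], "jaw": 1},
    {"slide": [66.5, 195.5, -106.5], "dr": [0, 0, 0.508], "jaw": 1},
    {"slide": [66.5, 195.5, -106.5], "dr": [0, 0, 0.508], "jaw": 1},
    {"slide": [66.5, 195.5, -106.5], "dr": [0, 0, 0.508], "jaw": 1},
    {"slide": [66.5, 195.5, -106.5], "dr": [0, 0, 0.508], "jaw": 1},
    {"slide": [66.5, 195.5, -106.5], "dr": [0, 0, 0.508], "jaw": 1},
    {"slide": [66.5, 195.5, -106.5], "dr": [0, 0, 0.508], "jaw": 1},
    {"slide": [66.5, 195.5, -106.5], "dr": [0, 0, 0.508], "jaw": 1}
  ]
}}

```text
t: 16.05
tool_pos: [0.4572, 0.2946, 0.2961]
orientation: [-1.179, -2.912, -0.0]
force: [1.8, -0.9, -0.7]
opening: 0.0358
gripper_force: 15.0
```

```bash
python3 -c "
from h import *
plan((457,295.4,39.4,46))"
```

```text
t 16.05 tcp [457.2 294.6 296.1] open 0.0358 F [ 1.8 -0.9 -0.7] gf 15.0
(457, 295.4, 39.4, 46) slide [ 0.7  0.5 70.7] dr [-0.    -0.    -0.001]
```

{"fn": "servo_tool", "kwargs": {
  "increments": [
    {"slide": [0.4, 0.2, 30], "dr": [0, 0, 0], "jaw": 1},
    {"slide": [0.4, 0.2, 52], "dr": [0, 0, 0], "jaw": 1},
    {"slide": [0.4, 0.2, 63], "dr": [0, 0, 0], "jaw": 1},
    {"slide": [0.4, 0.2, 67], "dr": [0, 0, 0], "jaw": 1},
    {"slide": [0.4, 0.2, 69], "dr": [0, 0, 0], "jaw": 1},
    {"slide": [0.4, 0.2, 70], "dr": [0, 0, 0], "jaw": 1},
    {"slide": [0.4, 0.2, 70.7], "dr": [0, 0, 0], "jaw": 1},
    {"slide": [0.4, 0.2, 71], "dr": [0, 0, 0], "jaw": 1},
    {"slide": [0.4, 0.2, 71], "dr": [0, 0, 0], "jaw": 1}
  ]
}}

```text
t: 16.95
tool_pos: [0.4569, 0.2961, 0.2255]
orientation: [1.176, 2.913, 0.001]
force: [-0.5, -0.4, 0.3]
opening: 0.0359
gripper_force: 15.0
```

```bash
python3 -c "
from h import *
plan((457,295.4,39.4,46),(457,295.4,125,46),(494.4,-300.2,125,46))"
```

```text
t 16.95 tcp [456.9 296.1 225.5] open 0.0359 F [-0.5 -0.4  0.3] gf 15.0
(457, 295.4, 39.4, 46) slide [-0.6 -0.4  0.1] dr [ 0.001 -0.     0.   ]
(457, 295.4, 125, 46) slide [ -0.6  -0.4 -85.5] dr [ 0.001 -0.     0.   ]
(494.4, -300.2, 125, 46) slide [-441.1 -402.9  -85.8] dr [ 0.001 -0.     0.   ]
```

{"fn": "servo_tool", "kwargs": {
  "increments": [
    {"slide": [0, 0, 0.4], "dr": [0, 0, 0], "jaw": 1},
    {"slide": [0, 0, 0.5], "dr": [0, 0, 0], "jaw": 1},
    {"slide": [0, 0, 0.5], "dr": [0, 0, 0], "jaw": 0.4},
    {"slide": [0, 0, 0.5], "dr": [0, 0, 0], "jaw": 0.35},
    {"slide": [0, 0, 0.5], "dr": [0, 0, 0], "jaw": 0.35},
    {"slide": [0, 0, 0.5], "dr": [0, 0, 0], "jaw": 0.35},
    {"slide": [0, 0, 0.5], "dr": [0, 0, 0], "jaw": 0.35},
    {"slide": [0, 0, 0.5], "dr": [0, 0, 0], "jaw": 0.35},
    {"slide": [0, 0, -30], "dr": [0, 0, 0], "jaw": 0.35},
    {"slide": [0, 0, -65], "dr": [0, 0, 0], "jaw": 0.35},
    {"slide": [-10, -10, -85], "dr": [0, 0, 0], "jaw": 0.35},
    {"slide": [-441, -403, -86], "dr": [0, 0, 0], "jaw": 0.35},
    {"slide": [-441, -403, -86], "dr": [0, 0, 0], "jaw": 0.35},
    {"slide": [-441, -403, -86], "dr": [0, 0, 0], "jaw": 0.35},
    {"slide": [-441, -403, -86], "dr": [0, 0, 0], "jaw": 0.35},
    {"slide": [-441, -403, -86], "dr": [0, 0, 0], "jaw": 0.35},
    {"slide": [-441, -403, -86], "dr": [0, 0, 0], "jaw": 0.35},
    {"slide": [-441, -403, -86], "dr": [0, 0, 0], "jaw": 0.35},
    {"slide": [-441, -403, -86], "dr": [0, 0, 0], "jaw": 0.35},
    {"slide": [-441, -403, -86], "dr": [0, 0, 0], "jaw": 0.35}
  ]
}}

```text
t: 18.95
tool_pos: [0.4853, -0.1694, 0.311]
orientation: [1.177, 2.912, 0.0]
force: [0.9, 0.3, 1.1]
opening: 0.0605
gripper_force: 0.0
```

{"fn": "servo_tool", "kwargs": {
  "increments": [
    {"slide": [0, 0, 0], "dr": [0, 0, 0], "jaw": 0.35},
    {"slide": [0, 0, 0], "dr": [0, 0, 0], "jaw": 0.35},
    {"slide": [0, 0, 0], "dr": [0, 0, 0], "jaw": 0.35}
  ]
}}

```text
t: 19.25
tool_pos: [0.4856, -0.1665, 0.3105]
orientation: [-1.176, -2.912, -0.001]
force: [0.7, -0.6, -0.3]
opening: 0.0609
gripper_force: 0.0
```

Run:
```python
from h import *
plan((494.4,-300.2,125,46),(494.4,-300.2,14,46))
for n in('top','side'):
    im,d=snap(n,n+'3')
    print(block(n,d,(.457,.295),.05,r=.045)); print(block(n,d,(.457,.295),.06,r=.085))
    print(block(n,d,(.457,.295),.036,r=.045))
    print(block(n,d,(.494,-.300),.010,r=.085))
im=cv2.imread('pics/top3.png');cv2.imwrite('pics/t3c.png',cv2.resize(im[190:290,150:310],None,fx=5,fy=5,interpolation=2))
```

```text
t 19.25 tcp [ 485.6 -166.5  310.5] open 0.0609 F [ 0.7 -0.6 -0.3] gf 0.0
(494.4, -300.2, 125, 46) slide [-99.2 -90.1  -0.7] dr [ 0.    -0.001  0.001]
(494.4, -300.2, 14, 46) slide [-99.3 -90.1 110.3] dr [ 0.    -0.001  0.001]
(277, array([456.5, 296.7], dtype=float32), array([456.7, 296.7]), 49.7, 36.6, -43.9, 48.9)
(298, array([456.1, 299. ], dtype=float32), array([456.3, 295.7]), 135.8, 135.1, 7.6, 58.4)
(103, array([455.7, 285.2], dtype=float32), array([456.8, 295.5]), 59.8, 41.4, -43.8, 34.7)
(115, array([ 460.7, -293.7], dtype=float32), array([ 468.5, -289.4]), 81.2, 58.5, -21.9, 9.1)
(143, array([457.2, 294.3], dtype=float32), array([457.6, 296. ]), 50.3, 38.9, -44.8, 48.6)
(206, array([456.4, 293.7], dtype=float32), array([457.7, 294.2]), 138.0, 136.0, 50.8, 57.9)
(85, array([455.4, 282. ], dtype=float32), array([457.4, 280.6]), 70.3, 37.3, -3.4, 34.8)
(3255, array([ 492.6, -304.5], dtype=float32), array([ 495. , -300.8]), 140.5, 140.3, 18.5, 9.2)
```

View pics/t3c.png

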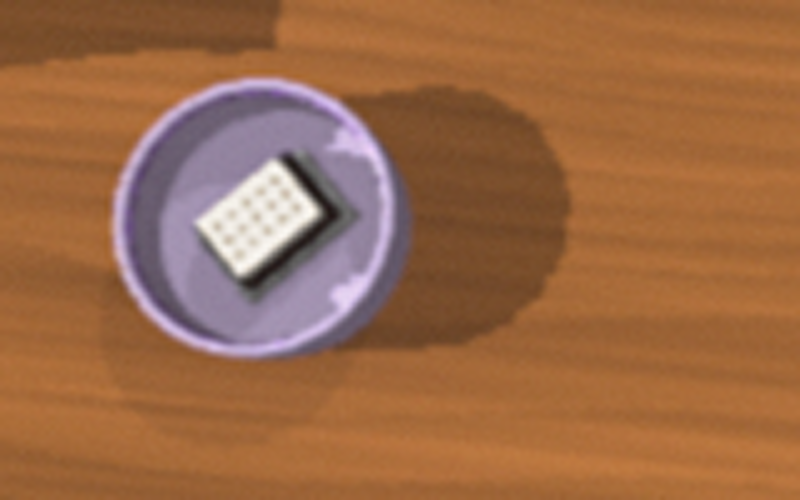

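The stack is concentric and lined up, with the ceramic at about (457, 296.4). Now I'll fetch the lid.

{"fn": "servo_tool", "kwargs": {
  "increments": [
    {"slide": [-99.3, -90.1, 0], "dr": [0, 0, 0], "jaw": 0.35},
    {"slide": [-99.3, -90.1, 0], "dr": [0, 0, 0], "jaw": 0.35},
    {"slide": [-99.3, -90.1, 0], "dr": [0, 0, 0], "jaw": 0.35},
    {"slide": [-99.3, -90.1, 0], "dr": [0, 0, 0], "jaw": 0.35},
    {"slide": [-99.3, -90.1, 0], "dr": [0, 0, 0], "jaw": 0.35},
    {"slide": [-99.3, -90.1, 40], "dr": [0, 0, 0], "jaw": 0.35},
    {"slide": [-99.3, -90.1, 65], "dr": [0, 0, 0], "jaw": 0.35},
    {"slide": [-99.3, -90.1, 65], "dr": [0, 0, 0], "jaw": 0.35},
    {"slide": [-99.3, -90.1, 65], "dr": [0, 0, 0], "jaw": 0.35}
  ]
}}

```text
t: 20.25
tool_pos: [0.4947, -0.2995, 0.2458]
orientation: [-1.173, -2.913, -0.001]
force: [0.8, 0.7, 0.3]
opening: 0.0604
gripper_force: 0.0
```

```bash
python3 -c "
from h import *
plan((494.5,-300.3,14.5,46))"
```

```text
t 20.25 tcp [ 494.7 -299.5  245.8] open 0.0604 F [0.8 0.7 0.3] gf 0.0
(494.5, -300.3, 14.5, 46) slide [-0.5 -0.8 45.3] dr [-0.    -0.002  0.002]
```

{"fn": "servo_tool", "kwargs": {
  "increments": [
    {"slide": [-0.3, -0.4, 25], "dr": [0, 0, 0], "jaw": 0.35},
    {"slide": [-0.3, -0.4, 40], "dr": [0, 0, 0], "jaw": 0.35},
    {"slide": [-0.3, -0.4, 45], "dr": [0, 0, 0], "jaw": 0.35},
    {"slide": [-0.3, -0.4, 45], "dr": [0, 0, 0], "jaw": 0.35},
    {"slide": [-0.3, -0.4, 45], "dr": [0, 0, 0], "jaw": 0.5},
    {"slide": [-0.3, -0.4, 45], "dr": [0, 0, 0], "jaw": 1},
    {"slide": [-0.3, -0.4, 45], "dr": [0, 0, 0], "jaw": 1},
    {"slide": [-0.3, -0.4, 45], "dr": [0, 0, 0], "jaw": 1},
    {"slide": [-0.3, -0.4, 45], "dr": [0, 0, 0], "jaw": 1},
    {"slide": [-0.3, -0.4, 45], "dr": [0, 0, 0], "jaw": 1},
    {"slide": [-0.3, -0.4, 45], "dr": [0, 0, 0], "jaw": 1},
    {"slide": [-0.3, -0.4, 45], "dr": [0, 0, 0], "jaw": 1},
    {"slide": [-0.3, -0.4, 45], "dr": [0, 0, 0], "jaw": 1}
  ],
  "force": 25
}}

```text
t: 21.55
tool_pos: [0.4945, -0.3016, 0.2009]
orientation: [1.177, 2.913, 0.0]
force: [-1.1, -0.1, 3.2]
opening: 0.025
gripper_force: 25.0
```

```bash
python3 -c "
from h import *
plan((494.5,-300.3,120,46),(457,295.3,120,46))"
```

```text
t 21.55 tcp [ 494.5 -301.6  200.9] open 0.025 F [-1.1 -0.1  3.2] gf 25.0
(494.5, -300.3, 120, 46) slide [   0.9    0.9 -105.1] dr [0. 0. 0.]
(457, 295.3, 120, 46) slide [ 441.5  403.4 -105.1] dr [0. 0. 0.]
```

{"fn": "servo_tool", "kwargs": {
  "increments": [
    {"slide": [0, 0, -20], "dr": [0, 0, 0], "jaw": 1},
    {"slide": [0, 0, -50], "dr": [0, 0, 0], "jaw": 1},
    {"slide": [0, 0, -90], "dr": [0, 0, 0], "jaw": 1},
    {"slide": [20, 18, -105], "dr": [0, 0, 0], "jaw": 1},
    {"slide": [441.5, 403.5, -105], "dr": [0, 0, 0], "jaw": 1},
    {"slide": [441.5, 403.5, -105], "dr": [0, 0, 0], "jaw": 1},
    {"slide": [441.5, 403.5, -105], "dr": [0, 0, 0], "jaw": 1},
    {"slide": [441.5, 403.5, -105], "dr": [0, 0, 0], "jaw": 1},
    {"slide": [441.5, 403.5, -105], "dr": [0, 0, 0], "jaw": 1},
    {"slide": [441.5, 403.5, -105], "dr": [0, 0, 0], "jaw": 1},
    {"slide": [441.5, 403.5, -105], "dr": [0, 0, 0], "jaw": 1},
    {"slide": [441.5, 403.5, -105], "dr": [0, 0, 0], "jaw": 1},
    {"slide": [441.5, 403.5, -105], "dr": [0, 0, 0], "jaw": 1},
    {"slide": [441.5, 403.5, -105], "dr": [0, 0, 0], "jaw": 1},
    {"slide": [441.5, 403.5, -105], "dr": [0, 0, 0], "jaw": 1},
    {"slide": [441.5, 403.5, -105], "dr": [0, 0, 0], "jaw": 1},
    {"slide": [441.5, 403.5, -105], "dr": [0, 0, 0], "jaw": 1},
    {"slide": [441.5, 403.5, -105], "dr": [0, 0, 0], "jaw": 1},
    {"slide": [441.5, 403.5, -105], "dr": [0, 0, 0], "jaw": 1},
    {"slide": [441.5, 403.5, -105], "dr": [0, 0, 0], "jaw": 1}
  ]
}}

```text
t: 23.55
tool_pos: [0.4573, 0.2942, 0.3056]
orientation: [-1.179, -2.912, 0.001]
force: [0.1, -0.0, -1.7]
opening: 0.0252
gripper_force: 25.0
```

Run:
```python
from h import *
plan((457,295.3,68.9,46))
z=(read_state()['tool_pos'][2]-.186-.0149+.010)
im,d=snap('side','s4'); print(z,block('side',d,(.457,.295),z,r=.085,tol=.006))
P=cloud('side',d);m=(abs(P[...,2]-z)<.01)&(np.hypot(P[...,0]-.457,P[...,1]-.295)<.06)
A=np.c_[P[m][:,:2],np.ones(m.sum())]; print('tilt',np.linalg.lstsq(A,P[m][:,2],rcond=None)[0])
cv2.imwrite('pics/s4c.png',cv2.resize(im[60:210,150:350,::-1],None,fx=4,fy=4,interpolation=2))
```

```text
t 23.55 tcp [457.3 294.2 305.6] open 0.0252 F [ 0.1 -0.  -1.7] gf 25.0
(457, 295.3, 68.9, 46) slide [ 1.   0.6 50.7] dr [-0.    -0.    -0.001]
0.11473997379722718 (969, array([453.9, 281.7], dtype=float32), array([456.3, 289.3]), 140.3, 133.0, -9.8, 113.4)
tilt [1.90091823e-04 7.42798734e-05 1.13455214e-01]
```

View pics/s4c.png

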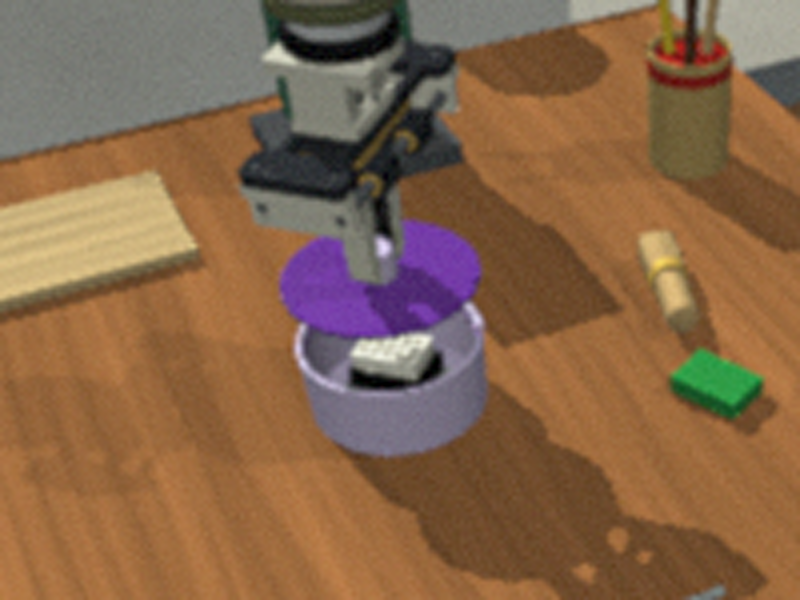

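The lid hangs level over the tub and the stack is intact. Lowering it.

{"fn": "servo_tool", "kwargs": {
  "increments": [
    {"slide": [0.6, 0.3, 20], "dr": [0, 0, 0], "jaw": 1},
    {"slide": [0.6, 0.3, 35], "dr": [0, 0, 0], "jaw": 1},
    {"slide": [0.6, 0.3, 41], "dr": [0, 0, 0], "jaw": 1},
    {"slide": [0.6, 0.3, 44], "dr": [0, 0, 0], "jaw": 1},
    {"slide": [0.6, 0.3, 46], "dr": [0, 0, 0], "jaw": 1},
    {"slide": [0.6, 0.3, 48], "dr": [0, 0, 0], "jaw": 1},
    {"slide": [0.6, 0.3, 49], "dr": [0, 0, 0], "jaw": 1},
    {"slide": [0.6, 0.3, 50], "dr": [0, 0, 0], "jaw": 1},
    {"slide": [0.6, 0.3, 50.7], "dr": [0, 0, 0], "jaw": 1},
    {"slide": [0.6, 0.3, 51], "dr": [0, 0, 0], "jaw": 1},
    {"slide": [0.6, 0.3, 51], "dr": [0, 0, 0], "jaw": 1}
  ]
}}

```text
t: 24.7
tool_pos: [0.4569, 0.2961, 0.2551]
orientation: [-1.176, -2.913, -0.001]
force: [-0.6, -0.4, 0.5]
opening: 0.0257
gripper_force: 25.0
```

```bash
python3 -c "
from h import *
plan((457,295.3,68.9,46))"
```

```text
t 24.7 tcp [456.9 296.1 255.1] open 0.0257 F [-0.6 -0.4  0.5] gf 25.0
(457, 295.3, 68.9, 46) slide [-0.7 -0.5  0.2] dr [ 0. -0.  0.]
```

Lid is at the rim. I'll release, rise and back off towards -y.

{"fn": "servo_tool", "kwargs": {
  "increments": [
    {"slide": [0, 0, 0.4], "dr": [0, 0, 0], "jaw": 1},
    {"slide": [0, 0, 0.4], "dr": [0, 0, 0], "jaw": 1},
    {"slide": [0, 0, 0.4], "dr": [0, 0, 0], "jaw": 0.4},
    {"slide": [0, 0, 0.4], "dr": [0, 0, 0], "jaw": 0.4},
    {"slide": [0, 0, 0.4], "dr": [0, 0, 0], "jaw": 0.4},
    {"slide": [0, 0, 0.4], "dr": [0, 0, 0], "jaw": 0.4},
    {"slide": [0, 0, 0.4], "dr": [0, 0, 0], "jaw": 0.4},
    {"slide": [0, 0, 0.4], "dr": [0, 0, 0], "jaw": 0.4},
    {"slide": [0, 0, -30], "dr": [0, 0, 0], "jaw": 0.4},
    {"slide": [0, 0, -70], "dr": [0, 0, 0], "jaw": 0.4},
    {"slide": [0, 0, -100], "dr": [0, 0, 0], "jaw": 0.4},
    {"slide": [-216, -208, -100], "dr": [0, 0, 0], "jaw": 0.4},
    {"slide": [-216, -208, -100], "dr": [0, 0, 0], "jaw": 0.4},
    {"slide": [-216, -208, -100], "dr": [0, 0, 0], "jaw": 0.4},
    {"slide": [-216, -208, -100], "dr": [0, 0, 0], "jaw": 0.4},
    {"slide": [-216, -208, -100], "dr": [0, 0, 0], "jaw": 0.4},
    {"slide": [-216, -208, -100], "dr": [0, 0, 0], "jaw": 0.4},
    {"slide": [-216, -208, -100], "dr": [0, 0, 0], "jaw": 0.4},
    {"slide": [-216, -208, -100], "dr": [0, 0, 0], "jaw": 0.4},
    {"slide": [-216, -208, -100], "dr": [0, 0, 0], "jaw": 0.4}
  ]
}}

```text
t: 26.7
tool_pos: [0.4678, -0.0028, 0.3547]
orientation: [-1.176, -2.913, -0.001]
force: [-0.8, -0.6, 0.6]
opening: 0.0556
gripper_force: 0.0
```

Run:
```python
from h import *
for n in('top','side'):
    im,d=snap(n,n+'5'); print(block(n,d,(.457,.295),.064,r=.085))
    P=cloud(n,d);m=(abs(P[...,2]-.064)<.01)&(np.hypot(P[...,0]-.457,P[...,1]-.295)<.06)
    A=np.c_[P[m][:,:2],np.ones(m.sum())]; print('tilt',np.linalg.lstsq(A,P[m][:,2],rcond=None)[0][:2])
    if n=='side': cv2.imwrite('pics/s5c.png',cv2.resize(im[60:210,150:350,::-1],None,fx=4,fy=4,interpolation=2))
plan()
```

```text
(2399, array([455.8, 296.6], dtype=float32), array([456.6, 296.6]), 140.5, 140.0, 58.5, 62.8)
tilt [ 0.00084039 -0.0013521 ]
(947, array([450.8, 296.2], dtype=float32), array([452.6, 302.4]), 142.4, 126.2, 36.5, 62.9)
tilt [ 0.00332568 -0.0037084 ]
t 26.8 tcp [467.8  -2.2 354.6] open 0.0561 F [-0.1  0.1  0.6] gf 0.0
```

View pics/s5c.png

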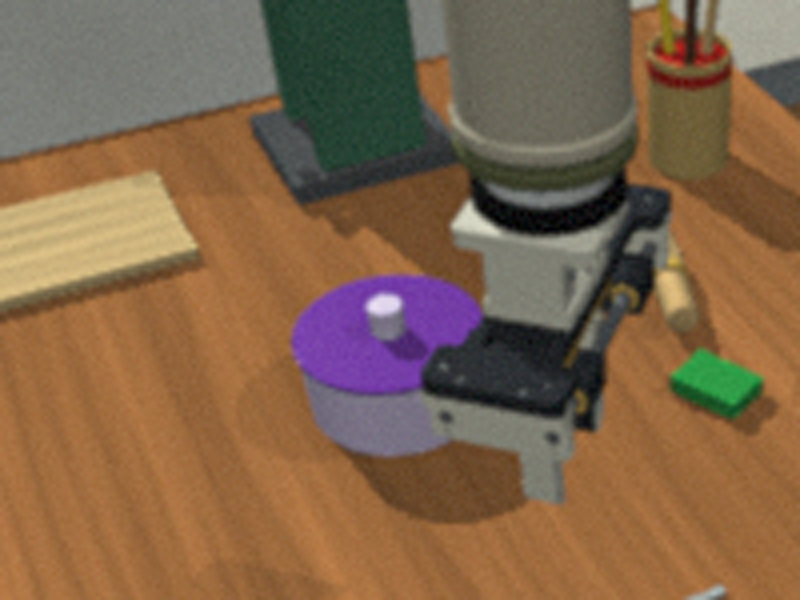

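The lid is home: level, centred at (456.6, 296.6), with its plate top at the expected height, and the robot is clear. Handing in.

```bash
python3 -c "
from plant import close_job
print(close_job())"
```

```text
the job is handed in; nothing more can be done
None
```

I stacked the steel, charcoal and ceramic blocks centred in the tub and closed it with the purple lid, fully home; the brass block was never touched, and I handed the job in at about 27 s of the 112 s, though no verdict came back.

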